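# Clamp a power board in the sprung board holder

### The arm

A 6-joint arm with a two-finger parallel gripper is mounted at the origin on a cart in front of the work surface, level with it; the furniture and walls round the work are solid. World frame = base frame: x ahead of the robot, y to its left, z up, the work surface at z = 0. Lengths are in m, angles in rad, forces in N, time in s.
With the tool pointing down it reaches from about 0.35 to 0.875 m from the base axis. Payload 4.2 kg.
Tool frame: the origin (TCP) lies midway between the tips of the shut fingers; the grasp point (between the pads) lies 19 mm behind it; z points along the fingers, y is the line along which they close (so a half turn about z gives the same grasp; the last joint's range is limited). The gripper opens to 85 mm and grips with 20 to 120 N. Pads are 22 mm wide; open, the fingers measure 114 mm over their backs; the gripper's body (76 mm by 85 mm) begins 54 mm behind the grasp point. The pads swing forward as they close: fully open they stand 13 mm farther back than shut.
Start: joints at [-0.974, 0.385, 0.008, 0, -1.194, -0.259], TCP at [0.207, -0.59, 0.231] pointing down, gripper open.
Joint ranges: [-3.14, 3.14], [-1.21, 2.06], [-1.07, 1.41], [-3.16, 2.05], [-2.99, -0.16], [-3.1, 3.1]. Speed limits (rad/s): [2.79, 2.79, 3.14, 3.14, 3.14, 3.14].

### API

Orientations are given as a rotation vector (axis times angle).
In Python, from cell import manip gives the robot as it stands. The module is installed in compiled form; this text tells all that it offers.
- The arm moves only by the tool jog_arm, never from a script. Its argument "targets" is a list of rows, each a list of 4 numbers: the shift along the world's x, y, z as a fraction of full scale, then the turn about the world's z as a fraction of full scale. A call has 1 to 5 rows; each row is the pose to reach, as a shift and turn from the pose commanded when the call began, turning the shorter way round; what a row does not reach only later rows make up. Full scale, the value 1, is 500 mm for a shift and 360 degrees for a turn. A row lasts 1/8 s, in which the tool goes at most 62.5 mm and 10.7 degrees, less where a joint would pass 70% of its speed; a pose out of reach is approached as far as the arm can. A call with a number of a shift or a turn outside -1 to 1 is refused whole. A call with a gripper value outside its range is refused whole. "hand" is the closure, from 0 (fully open) to 1 (shut), set as the call begins (left out, the last holds). The fingers move at their own pace and stop on an object; the grip force is fixed at half the most. Time passes only in rows, so rows that repeat a pose let the fingers close. It gives the time, the measured TCP pose, the force, the opening and the grip force at its end, in the units of the state.
- manip.state(): the state, without advancing time (a new reading comes with each control period).
- manip.camera(name): name is "scene" or "top" or "wrist"; returns (picture, depth): 400x640x3 uint8, red, green, blue; 400x640 float32, m along the optical axis (not along the pixel's ray), 0 where there is no reading.
- manip.camera_info(name): a dict with "camera_matrix" (3x3 intrinsics, pixels), "dist" ([k1, k2, p1, p2, k3] as OpenCV has them; the pictures are not rectified), "pose" (4x4, takes a point from camera to world coordinates); the wrist camera has in their place "hand_eye" (4x4, takes a point from camera to tool coordinates, whose origin is the TCP and whose axes are the flange's). Camera axes: x right, y up, looking along -z (the intrinsics and any distortion apply to the point x, -y, -z); pixel columns grow to the right and rows downward; lengths in m; the calibration is good to about 2 mm. A picture is of the moment at which its call begins: read the wrist's pose just before it. camera_info takes no time and is no camera call.
- manip.sign_off(): hands the job in; it is judged then, once.
The state is a dict: "t": time; "joint_pos": joint angles; "qvel": joint speeds; "effort": joint torques, N m; "position": TCP position; "tcp_rot": TCP orientation; "contact_force": force on the tool from outside, world axes, zero at the start; "torque": the same for the moment, N m; "gripper_width": finger opening in m; "gripper_force": force on a finger pad.
Only numpy, scipy, OpenCV 4.12 (cv2) and the standard library are available. Lean on these libraries where they do the work, as an engineer would, in place of code of your own. Each camera call takes 0.05 s, during which the arm holds its last target. There are 200 camera calls.

### The job

Load the blue power board, heat sink up, into the sprung board holder: press the sprung jaw back with one end of the board, lower the other end in front of the fixed jaw and let the spring push it home, so that the board lies level and centred with both ends fully in the jaw grooves. Then swing the red locking lever all the way round, a quarter turn, so that its nose blocks the sprung jaw. Leave the other things on the desk where they are.

Things in the scene. Friction and masses are not known exactly. Their poses are not given: they have to be found in the camera images.
- holder: Board holder fixed on the desk: grey base 120 (x) by 262 mm (y), top 12 mm up. Origin on the desk, midway between the groove bottoms when the board is clamped; z up; y is the slide axis, from the fixed jaw (bare aluminium) to the sprung jaw (blue carriage). Jaws: 100 mm long along x, centred on x = 0, 57 mm high, screw heads 60. Between them open down to two rods, top at 27 mm.
- jaw_fixed (a point): Fixed jaw's groove: this point is at the groove's bottom, on its ledge, at holder x = 0, y = -60 mm, 42 mm above the desk; holder axes. The ledge is flat and 7 mm deep; over it an overhanging lip: the groove is 5.5 mm high at its bottom, 9.5 mm at its mouth (y = -53 mm), and opens towards the sprung jaw. The lip's top is 57 mm above the desk; the board cannot be snapped past it from above.
- jaw_sprung (a point): Same groove in the sprung jaw, mirrored (black lip, mouth 7 mm nearer the fixed jaw); point at its bottom, on its 42 mm high ledge, at holder y = +52 mm plus the carriage value. With this end in the groove and the other end raised 10 degrees the board passes over the fixed jaw; pressed back to 18 mm or more, it can be swung down level in front of the fixed lip and let forward under it.
- holder_seat (a point): Where board_mid lies when the board is home: on the holder's z axis, 61 mm above the desk; holder axes.
- carriage (a joint): Sprung jaw, m: 0 fully forward (empty), grows as it is pressed back along the holder's +y, stop at 0.026; 0.008 with the board home. The spring pushes it forward with 6 N at 0 plus 0.25 N per mm (11 N at 20 mm); it returns as soon as it is let go.
- board_mid (a point): Power board, 0.26 kg, loose: blue plate 90 (x) by 120 (y) by 4 mm; the ends y = -60 and +60 mm go in the grooves, either way round. Black finned heat sink in its middle, 54 (x) by 36 mm (y), 4 to 38 mm above the underside: grasp across the 36 mm from above, clear beside those faces. Other parts at |x| over 26 mm reach 22 mm. Point: centre, 19 mm above the underside; z up.
- lock (a joint): Red locking lever, rad, upright pivot at holder x = 0, y = +126 mm. 0 open (knob towards holder -x), pi/2 locked (knob towards +y, nose towards the carriage), stop 1.62. Grows clockwise from above; stays where left; needs about 1.2 N at the knob. Locked, its nose stands 0.5 mm behind the carriage of a clamped board; with the carriage farther back it cannot be turned fully.
- lock_knob (a point): Grip of the upright red knob at the lever's end, 60 mm from the pivot; point on its axis, 79 mm above the desk. Round, 14 to 18 mm in diameter; top 93 mm, foot (on the lever arm) 58 mm above the desk.
- mug_mid (a point): Orange mug, 81x113x101 mm, bystander; middle of it.
- dispenser_mid (a point): White dispenser bottle, 66x65x115 mm, bystander; middle of it.
- sample_box_mid (a point): Flat light-grey sample box, 69x92x20 mm, bystander; middle of it.
- petri_dish_mid (a point): Shallow clear dish, 56 mm across, 11 mm high, bystander; middle of it.
Not all that is in view belongs to the job. What is meant by the part that bears board_mid is not pink, and is the larger of those in its own colour.

How it is judged:
By the outcome, as a careful person would: the job done as asked, in the order asked, and still so for the second after the job is handed in, with the robot touching nothing.
It also fails if it takes over 50 s, if anything falls off the work surface, if the arm or the gripper's body presses on something with over 40 N, if the wrist force passes 120 N, or if a joint passes its speed limit or range.

## Working session

There is one attempt and no reset: what is moved stays moved. The work goes in short steps, Python scripts to look and compute and a tool call to move; the robot and the scene stay as the last step left them, time stands still between calls to the robot, and variables do not carry over. Pictures are saved under pics/ and viewed, at most 10 in all, crops included, and the job is handed in when it is done.

Besides the shell and the picture viewer there is one more tool, called after "Call:" as a command line: name --pt "numbers of a row" for each row, then --argument value for the rest. jog_arm: Moves the arm, as the interface text tells. Shift numbers are shares of 500 mm and turn numbers shares of 360 degrees, none past 1 either way. Its arguments: {"type":"object","properties":{"targets":{"type":"array","items":{"type":"array","items":{"type":"number"}}},"hand":{"type":"number"}},"required":["targets"]}

```bash
mkdir -p pics; cat > h.py <<'E'
import numpy as np, cv2
from cell import manip
from scipy.spatial.transform import Rotation as R
def pose(name):
    i=manip.camera_info(name)
    if 'pose' in i: return i,np.array(i['pose'])
    s=manip.state(); T=np.eye(4); T[:3,:3]=R.from_rotvec(s['tcp_rot']).as_matrix(); T[:3,3]=s['position']
    return i,T@np.array(i['hand_eye'])
def shot(name,fn=None):
    i,P=pose(name); im,d=manip.camera(name)
    if fn: cv2.imwrite('pics/'+fn+'.png',cv2.cvtColor(im,cv2.COLOR_RGB2BGR))
    return im,d,i,P
def rays(px,i):
    u=cv2.undistortPoints(np.array(px,float).reshape(-1,1,2),np.array(i['camera_matrix'],float),np.array(i['dist'],float)).reshape(-1,2)
    return np.c_[u[:,0],-u[:,1],-np.ones(len(u))]
def plane(px,i,P,z):
    r=rays(px,i)@P[:3,:3].T; o=P[:3,3]
    return o+r*((z-o[2])/r[:,2])[:,None]
def cloud(d,i,P):
    v,u=np.mgrid[0:d.shape[0],0:d.shape[1]]
    r=rays(np.c_[u.ravel(),v.ravel()],i)*d.ravel()[:,None]
    return (r@P[:3,:3].T+P[:3,3]).reshape(*d.shape,3)
E
python3 - <<'E'
from h import *
for n in ('top','scene'):
    im,d,i,P=shot(n,n+'0'); np.savez(n+'0.npz',im=im,d=d); print(n,P.round(3).tolist(),i['dist'],np.array(i['camera_matrix']).round(1).tolist(),(d>0).mean())
s=manip.state(); print(s)
E
```

```text
top [[-0.026, 0.986, -0.165, 0.293], [-1.0, -0.026, 0.001, 0.011], [-0.004, 0.165, 0.986, 1.449], [0.0, 0.0, 0.0, 1.0]] [-0.08766561  0.          0.          0.          0.        ] [[424.2, 0.0, 320.4], [0.0, 424.2, 199.1], [0.0, 0.0, 1.0]] 0.9963515625
scene [[-0.601, 0.609, -0.518, -0.066], [-0.799, -0.456, 0.392, 0.488], [0.003, 0.65, 0.76, 0.977], [0.0, 0.0, 0.0, 1.0]] [-0.08126017  0.          0.          0.          0.        ] [[406.1, 0.0, 313.9], [0.0, 406.1, 195.5], [0.0, 0.0, 1.0]] 0.9960390625
{'t': 0.1, 'joint_pos': array([-9.74348434e-01,  3.85498249e-01,  6.74027075e-03, -4.03572715e-04,
       -1.19402507e+00, -2.58604178e-01]), 'qvel': array([-1.37848831e-03,  6.89522397e-04,  4.76385147e-03,  8.14495371e-04,
        8.14230611e-04, -7.30155159e-05]), 'effort': array([-5.68900177e-04, -3.93318808e+01,  1.88929135e+01,  4.19797584e+00,
       -2.58970751e-03,  3.24293275e-06]), 'position': array([ 0.20698885, -0.58916388,  0.23031573]), 'tcp_rot': array([ 5.27851646e-01, -3.09643939e+00, -3.08368603e-03]), 'contact_force': array([ 1.08094851, -0.03043695, -0.27698213]), 'torque': array([ 0.02389586, -0.01030127,  0.09819134]), 'gripper_force': 0.0, 'gripper_width': 0.08572302080179851}
```

View pics/top0.png

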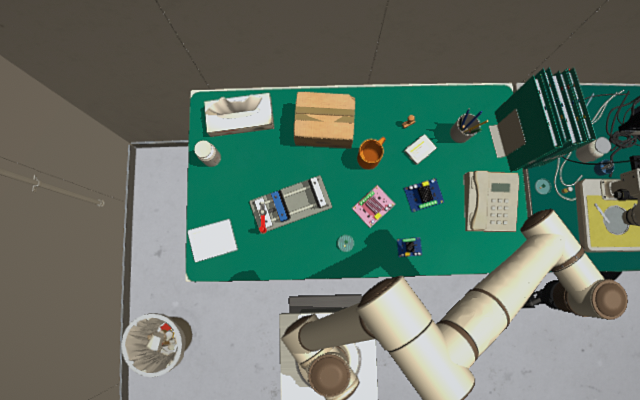

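View pics/scene0.png

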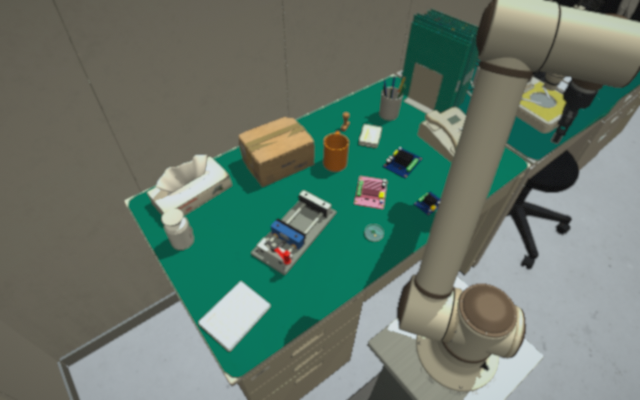

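The top view shows the holder at about (290,204), with the blue sprung jaw at (280,207), the red lever at (262,218) and the fixed jaw at (320,190). The larger blue board is at (424,195); the smaller blue one at (409,247) and the pink one at (374,205) are decoys.

```bash
python3 - <<'E'
from h import *
z=np.load('top0.npz'); im,d=z['im'],z['d']; i,P=pose('top'); C=cloud(d,i,P)
hsv=cv2.cvtColor(im,cv2.COLOR_RGB2HSV); H,S,V=cv2.split(hsv)
blue=((H>105)&(H<130)&(S>120)&(V>50)).astype(np.uint8)
blue[:150]=0; blue[260:]=0
n,l,st,ce=cv2.connectedComponentsWithStats(blue)
for k in range(1,n):
    if st[k,4]>15:
        print(st[k],C[l==k].mean(0).round(3), np.percentile(C[l==k][:,2],[5,50,95]).round(3))
# board region: points above 2mm table
def blob(u0,u1,v0,v1,zmin,zp):
    m=np.zeros(d.shape,bool); m[v0:v1,u0:u1]=True
    m&=C[...,2]>zmin
    n,l,st,ce=cv2.connectedComponentsWithStats(m.astype(np.uint8)); k=1+st[1:,4].argmax()
    v,u=np.nonzero(l==k); p=plane(np.c_[u,v],i,P,zp)[:,:2]
    r=cv2.minAreaRect((p*1000).astype(np.float32)); print(r, len(u))
    return l==k
print('board'); blob(395,455,170,220,.004,.004)
print('holder'); blob(235,345,165,240,.006,.012)
red=(((H<6)|(H>174))&(S>150)&(V>80)); red[:150]=0;red[260:]=0;red[:,:240]=0;red[:,340:]=0
print('red',C[red].mean(0),red.sum()); 
v,u=np.nonzero(red); print(plane([[u.mean(),v.mean()]],i,P,.07))
print('table',np.median(C[150:165,220:260,2]))
E
```

```text
[429 180  15  24 156] [ 0.552 -0.391  0.005] [-0.001  0.004  0.009]
[404 188  17  23 207] [ 0.528 -0.31   0.004] [-0.001  0.005  0.009]
[271 192  17  29 209] [0.505 0.148 0.056] [0.051 0.056 0.062]
[414 238   7  15  74] [ 0.365 -0.311  0.023] [-0.001  0.004  0.01 ]
[397 240   9  15  91] [ 0.362 -0.26   0.004] [-0.001  0.003  0.009]
board
((542.0061645507812, -348.4935302734375), (102.10722351074219, 128.66275024414062), 15.278841972351074) 668
holder
((518.4520874023438, 114.19349670410156), (132.360595703125, 262.52435302734375), 18.90142059326172) 2623
red [0.44501154 0.20265668 0.06712007] 85
[[0.44453071 0.20228098 0.07      ]]
table 0.0004688235709735533
```

Call:
jog_arm --pt "0.24 0.58 0.14 0.125" --pt "0.24 0.58 0.14 0.125" --pt "0.24 0.58 0.14 0.125" --pt "0.24 0.58 0.14 0.125" --pt "0.24 0.58 0.14 0.125" --hand 0

```text
t: 0.72
position: [0.3239, -0.3059, 0.2995]
tcp_rot: [-1.675, 2.658, 0.0]
contact_force: [2.4, -0.0, 1.2]
gripper_width: 0.0852
gripper_force: 0.0
```

Call:
jog_arm --pt "0.29 0.8 0 0.114" --pt "0.29 0.8 0 0.114" --pt "0.29 0.8 0 0.114" --pt "0.29 0.8 0 0.114" --pt "0.29 0.8 0 0.114"

```text
t: 1.35
position: [0.4302, -0.012, 0.2994]
tcp_rot: [-2.5, 1.902, -0.0]
contact_force: [1.2, -1.5, 0.3]
gripper_width: 0.0854
gripper_force: 0.0
```

Call:
jog_arm --pt "0.1 0.2 0 0.009" --pt "0.1 0.2 0 0.009" --pt "0.1 0.2 0 0.009"

```text
t: 1.72
position: [0.481, 0.0886, 0.2981]
tcp_rot: [2.554, -1.827, -0.002]
contact_force: [-0.9, 0.7, -0.5]
gripper_width: 0.0856
gripper_force: 0.0
```

```bash
python3 - <<'E'
from h import *
im,d,i,P=shot('wrist','w1'); np.savez('w1.npz',im=im,d=d,P=P); print(np.array(i['hand_eye']).round(3).tolist(),np.array(i['camera_matrix']).round(0).tolist(),P.round(3).tolist()); s=manip.state(); print(s['position'],s['joint_pos'])
E
```

```text
[[0.0, 0.959, 0.283, 0.072], [1.0, 0.0, -0.0, -0.001], [-0.0, 0.283, -0.959, -0.144], [0.0, 0.0, 0.0, 1.0]] [[354.0, 0.0, 317.0], [0.0, 354.0, 195.0], [0.0, 0.0, 1.0]] [[-0.946, 0.309, 0.093, 0.505], [-0.323, -0.908, -0.267, 0.021], [0.002, -0.283, 0.959, 0.442], [0.0, 0.0, 0.0, 1.0]]
[0.48024294 0.08714461 0.29826839] [ 5.12857248e-01  1.05569338e-01 -1.98620767e-01 -3.26610940e-04
 -1.26905135e+00 -1.85402867e-01]
```

View pics/w1.png

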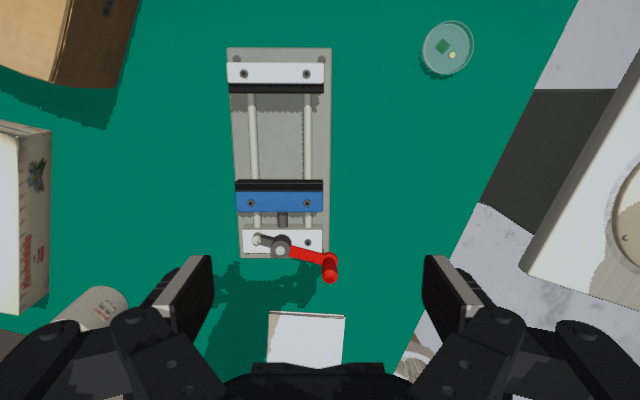

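The wrist view shows the fixed jaw at about (275,78), the sprung jaw at (280,195), the lever pivot at (281,247) and the red knob at (331,270). The lever is open.

```bash
python3 - <<'E'
from h import *
z=np.load('w1.npz'); im,d,P=z['im'],z['d'],z['P']; i=manip.camera_info('wrist'); C=cloud(d,i,P)
print('table',np.median(C[100:200,350:420,2]))
Z=C[...,2]
def rect(m,zp,name):
    n,l,st,ce=cv2.connectedComponentsWithStats(m.astype(np.uint8))
    for k in range(1,n):
        if st[k,4]<80: continue
        v,u=np.nonzero(l==k); p=plane(np.c_[u,v],i,P,zp)[:,:2]*1000
        r=cv2.minAreaRect(p.astype(np.float32)); print(name,st[k].tolist(),np.round(r[0],1),np.round(r[1],1),round(r[2],2),'zmed',Z[l==k].__array__().mean().round(4))
box=np.zeros(Z.shape,bool); box[40:275,215:345]=True
rect(box&(Z>.052)&(Z<.0615),.057,'jaws')
rect(box&(Z>.006),.012,'base')
hsv=cv2.cvtColor(im,cv2.COLOR_RGB2HSV); H,S,V=cv2.split(hsv)
red=((H<8)|(H>172))&(S>150)&(V>80)&box
rect(red,.058,'red')
rect(red&(Z>.085),.093,'knobtop'); rect(red&(Z>.065),.079,'knob')
print(np.percentile(Z[red],[5,50,95]))
# sections along the holder y through u=280
for v in range(46,262,3): print(v,C[v,270:276].mean(0).round(4),im[v,273],end='; ')
E
```

```text
table 0.0012325398516393193
jaws [227, 62, 97, 32, 2987] [550.   22.6] [99.  30.3] 18.9 zmed 0.0569
jaws [234, 182, 89, 31, 2630] [509.  144.5] [98.9 35.6] 18.81 zmed 0.0568
jaws [271, 239, 67, 28, 783] [459.4 200.9] [81.2 25.9] 7.39 zmed 0.0569
base [226, 46, 112, 229, 21088] [511.3 123.4] [130.4 286.8] 19.24 zmed 0.0329
red [288, 245, 50, 30, 704] [446.  206.7] [62.4 30.6] 7.97 zmed 0.0669
knobtop [322, 267, 16, 8, 101] [431.  195.2] [16.5  8.5] 18.79 zmed 0.0975
knob [322, 260, 16, 15, 194] [429.5 198. ] [17.2 17.6] 18.79 zmed 0.0894
[0.05389497 0.05683882 0.09218862]
46 [ 0.5693 -0.0093  0.001 ] [  0 120  96]; 49 [ 0.5668 -0.0056  0.0119] [143 146 137]; 52 [ 0.5657 -0.0025  0.0132] [146 150 140]; 55 [5.648e-01 5.000e-04 1.330e-02] [147 150 141]; 58 [0.5638 0.0035 0.014 ] [148 151 142]; 61 [0.563  0.0065 0.013 ] [144 148 138]; 64 [0.5562 0.0108 0.0575] [197 201 207]; 67 [0.5555 0.0135 0.0573] [198 202 207]; 70 [0.5545 0.0163 0.058 ] [197 202 207]; 73 [0.5538 0.019  0.0574] [198 202 204]; 76 [0.5529 0.0218 0.0574] [198 202 204]; 79 [0.552  0.0246 0.058 ] [198 202 206]; 82 [0.5512 0
[... 1762 characters left out ...]
; 211 [0.5106 0.1625 0.0571] [ 56  95 139]; 214 [0.5101 0.1827 0.0127] [ 99 102  94]; 217 [0.5089 0.1862 0.0138] [145 148 139]; 220 [0.5077 0.1903 0.0134] [146 149 140]; 223 [0.5065 0.1944 0.0131] [139 141 131]; 226 [0.5053 0.1947 0.0219] [131 129 121]; 229 [0.5041 0.194  0.0327] [154 154 148]; 232 [0.503  0.1968 0.0352] [199 204 204]; 235 [0.5018 0.2005 0.0354] [198 203 205]; 238 [0.5008 0.2007 0.0436] [49 47 48]; 241 [0.4998 0.2008 0.0516] [64 63 61]; 244 [0.4987 0.2026 0.0556] [100  97  94]; 247 [0.4976 0.2058 0.0567] [100  97  95]; 250 [0.4965 0.2105 0.0547] [98 95 93]; 253 [0.4951 0.2199 0.0434] [98 95 93]; 256 [0.4935 0.2317 0.0278] [94 94 89]; 259 [0.4913 0.2497 0.001 ] [  0 122  97];
```

Call:
jog_arm --pt "0.03 -0.57 -0.06 -0.01" --pt "0.03 -0.57 -0.06 -0.01" --pt "0.03 -0.57 -0.06 -0.01" --pt "0.03 -0.57 -0.06 -0.01" --pt "0.03 -0.57 -0.06 -0.01"

```text
t: 2.4
position: [0.4935, -0.2024, 0.269]
tcp_rot: [2.489, -1.916, -0.001]
contact_force: [0.8, 0.3, 0.6]
gripper_width: 0.0853
gripper_force: 0.0
```

```bash
python3 - <<'E'
from h import *
im,d,i,P=shot('wrist','w2'); C=cloud(d,i,P); Z=C[...,2]; s=manip.state(); print(s['position'],s['tcp_rot'])
hsv=cv2.cvtColor(im,cv2.COLOR_RGB2HSV); H,S,V=cv2.split(hsv)
near=(np.hypot(C[...,0]-.542,C[...,1]+.348)<.1)
def rect(m,zp,name):
    n,l,st,ce=cv2.connectedComponentsWithStats(m.astype(np.uint8))
    for k in range(1,n):
        if st[k,4]<150: continue
        v,u=np.nonzero(l==k); p=plane(np.c_[u,v],i,P,zp)[:,:2]*1000
        r=cv2.minAreaRect(p.astype(np.float32)); print(name,st[k].tolist(),np.round(r[0],1),np.round(r[1],1),round(r[2],2),Z[l==k].mean().round(4))
rect(near&((Z>.006)|((H>100)&(H<130)&(S>100))),.004,'board')
rect(near&((H>105)&(H<130)&(S>120)&(V>60)),.004,'blue')
rect(near&(Z>.032)&(Z<.042),.038,'sink')
rect(near&(Z>.012)&(Z<.03),.02,'parts')
print('table',np.median(Z[abs(Z)<.01]))
E
```

```text
[ 0.49357125 -0.20468218  0.26824889] [ 2.48569080e+00 -1.91782017e+00 -2.02375035e-03]
board [268, 0, 87, 71, 5576] [ 532.7 -323.8] [89.9 67.8] 14.98 0.0172
blue [269, 1, 85, 66, 2860] [ 532.8 -325.2] [89.1 62.8] 14.83 0.0068
sink [283, 0, 56, 5, 217] [ 539.4 -347.6] [52.1  3.4] 14.9 0.0376
sink [283, 6, 56, 5, 229] [ 538.1 -342.6] [52.4  3.4] 14.85 0.0381
sink [283, 12, 56, 5, 234] [ 536.8 -337.7] [52.6  3.4] 14.85 0.0381
sink [283, 19, 56, 4, 215] [ 535.4 -332.2] [52.9  2.6] 14.84 0.038
parts [341, 0, 12, 41, 483] [ 501.5 -344.6] [11.2 36.6] 15.96 0.0173
parts [284, 23, 54, 4, 169] [ 535.6 -331.6] [53.5  2.7] 14.86 0.0216
parts [270, 25, 13, 15, 153] [ 567.7 -315.9] [12.2 13. ] 13.1 0.0224
table 0.0012340059730663322
```

View pics/w2.png

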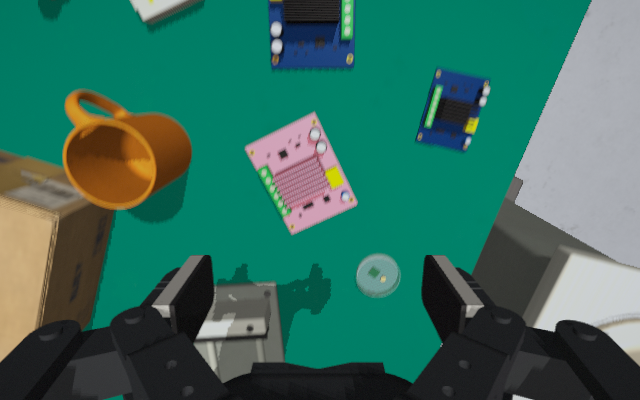

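The wrist view shows the blue board at the top of the picture, about (312,30), with fins running along its x. The grasp yaw already matches.

Call:
jog_arm --pt "0.092 -0.288 -0.3 0" --pt "0.092 -0.288 -0.3 0" --pt "0.092 -0.288 -0.3 0" --pt "0.092 -0.288 -0.36 0" --pt "0.092 -0.288 -0.36 0"

```text
t: 3.08
position: [0.5372, -0.3436, 0.0845]
tcp_rot: [2.487, -1.915, -0.016]
contact_force: [0.3, 0.4, -0.3]
gripper_width: 0.0853
gripper_force: 0.0
```

Call:
jog_arm --pt "0 0 0 0" --pt "0 0 -0.08 0" --pt "0 0 -0.08 0" --pt "0 0 -0.08 0"

```text
t: 3.58
position: [0.5427, -0.3432, 0.0523]
tcp_rot: [-2.494, 1.909, -0.007]
contact_force: [0.1, 0.2, 1.0]
gripper_width: 0.0855
gripper_force: 0.0
```

```bash
python3 - <<'E'
from h import *
for k in range(3):
    im,d,i,P=shot('wrist','w3'); s=manip.state(); print(s['position'].round(4),s['tcp_rot'].round(4),s['qvel'].round(3).tolist())
C=cloud(d,i,P); Z=C[...,2]
hsv=cv2.cvtColor(im,cv2.COLOR_RGB2HSV); H,S,V=cv2.split(hsv)
def rect(m,zp,name):
    n,l,st,ce=cv2.connectedComponentsWithStats(m.astype(np.uint8))
    for k in range(1,n):
        if st[k,4]<150: continue
        v,u=np.nonzero(l==k); p=plane(np.c_[u,v],i,P,zp)[:,:2]*1000
        r=cv2.minAreaRect(p.astype(np.float32)); print(name,st[k].tolist(),np.round(r[0],1),np.round(r[1],1),round(r[2],2),Z[l==k].mean().round(4))
near=(np.hypot(C[...,0]-.542,C[...,1]+.348)<.1)
rect(near&((H>100)&(H<130)&(S>90)&(V>40)),.004,'blue')
rect(near&(Z>.032)&(Z<.045),.038,'sink')
E
```

```text
[ 0.5429 -0.3433  0.0524] [-2.4934  1.9096 -0.0074] [-0.002, 0.006, -0.0, -0.005, 0.003, -0.0]
[ 0.5427 -0.3433  0.0521] [-2.493   1.9099 -0.0069] [-0.002, 0.008, -0.006, -0.004, 0.005, -0.002]
[ 0.5425 -0.3433  0.0517] [-2.4929  1.9103 -0.0058] [-0.003, 0.012, -0.008, -0.004, 0.003, -0.002]
blue [242, 106, 171, 87, 10878] [ 549.5 -383.7] [90.1 47. ] 15.04 0.0064
blue [249, 214, 26, 44, 766] [ 572.7 -325.4] [14.1 27.1] 15.49 0.0061
blue [254, 271, 147, 35, 4075] [ 526.9 -302.1] [89.8 23.4] 15.21 0.0065
sink [271, 197, 116, 10, 1033] [ 544.4 -365.8] [54.   4.4] 15.15 0.0376
sink [271, 208, 115, 10, 1026] [ 543.1 -360.5] [54.   4.5] 15.16 0.0374
sink [272, 219, 114, 53, 5440] [ 538.6 -344.2] [54.2 27.4] 15.17 0.0372
```

View pics/w3.png

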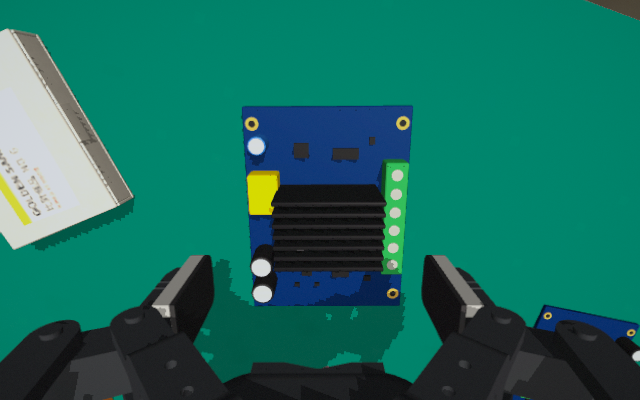

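The board sits centred at about (325,205), with the jaws open on either side and its full outline visible. Centre (539.7,-348.6) mm, yaw 15.1°.

Call:
jog_arm --pt "-0.0056 -0.0106 -0.03 0" --pt "-0.0056 -0.0106 -0.061 0" --pt "-0.0056 -0.0106 -0.061 0" --pt "-0.0056 -0.0106 -0.061 0"

```text
t: 4.22
position: [0.5385, -0.3484, 0.0184]
tcp_rot: [2.493, -1.911, -0.001]
contact_force: [-0.1, -0.7, -0.1]
gripper_width: 0.0855
gripper_force: 0.0
```

Call:
jog_arm --pt "0.002 0 0.005 0" --pt "0.002 0 0.005 0" --pt "0.002 0 0.005 0" --pt "0.002 0 0.005 0" --hand 1

```text
t: 4.72
position: [0.5404, -0.3486, 0.0226]
tcp_rot: [-2.493, 1.911, -0.004]
contact_force: [0.4, 1.2, 4.8]
gripper_width: 0.0523
gripper_force: 66.1
```

Call:
jog_arm --pt "0 0 0.04 0" --pt "0 0 0.15 0" --pt "0 0 0.25 0" --pt "0 0 0.25 0"

```text
t: 5.22
position: [0.5416, -0.3492, 0.1507]
tcp_rot: [-2.491, 1.91, -0.013]
contact_force: [-0.3, 1.0, -3.2]
gripper_width: 0.0522
gripper_force: 65.3
```

```bash
python3 - <<'E'
from h import *
im,d,i,P=shot('wrist','w4'); s=manip.state(); p=s['position']; print(p,s['tcp_rot'],s['gripper_width'],s['gripper_force'],s['contact_force'])
C=cloud(d,i,P)-p
hsv=cv2.cvtColor(im,cv2.COLOR_RGB2HSV); H,S,V=cv2.split(hsv)
th=np.radians(15.1); X=C[...,0]*np.cos(th)+C[...,1]*np.sin(th); Y=-C[...,0]*np.sin(th)+C[...,1]*np.cos(th)
m=(H>105)&(H<125)&(S>150)&(V>60)&(abs(X)<.05)&(abs(Y)<.07)&(abs(C[...,2])<.05)
A=np.c_[X[m],Y[m],np.ones(m.sum())]
for _ in range(3):
    c=np.linalg.lstsq(A,C[...,2][m],rcond=None)[0]; r=C[...,2][m]-A@c; 
    k=abs(r)<.003; mm=m.copy(); mm[m]=k; m=mm; A=A[k]
print('plane slope x,y deg, z',np.degrees(c[:2]),c[2],len(A),'Y range',Y[m].min(),Y[m].max(),X[m].min(),X[m].max())
E
```

```text
[ 0.53973087 -0.34819259  0.14743285] [-2.49106103  1.91146848 -0.00336899] 0.05249333447596107 65.29395818710327 [-0.13861303 -0.16593122 -3.48575015]
plane slope x,y deg, z [ 0.35269333 -0.30536747] -0.014098610313000796 17808 Y range -0.061458064125291444 0.0583294586744462 -0.04241411065583796 0.04717001610708936
```

View pics/w4.png

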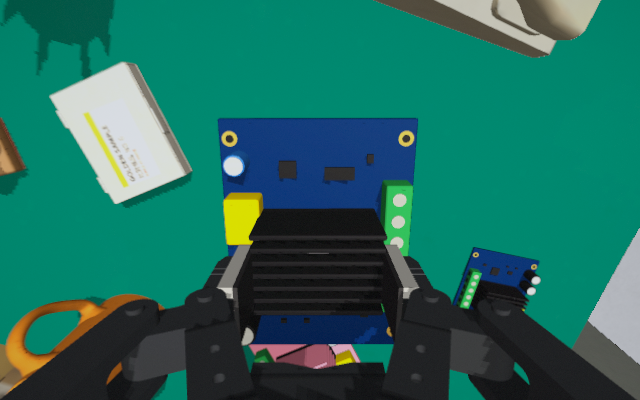

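The board is level in the grip, with its near edge at row 118 and the sink at about (318,260). I'll carry it to the holder and turn to the holder's yaw.

Call:
jog_arm --pt "0 0.3 0 0.0106" --pt "0 0.55 0 0.0106" --pt "0 0.6 0 0.0106" --pt "0 0.6 0 0.0106" --pt "0 0.6 0 0.0106"

```text
t: 5.9
position: [0.5373, -0.0462, 0.1438]
tcp_rot: [2.553, -1.826, -0.007]
contact_force: [1.6, -0.5, -1.8]
gripper_width: 0.0522
gripper_force: 65.2
```

Call:
jog_arm --pt "-0.0084 0.228 0 0" --pt "-0.0084 0.228 -0.04 0" --pt "-0.0084 0.228 -0.08 0" --pt "-0.0084 0.228 -0.08 0" --pt "-0.0084 0.228 -0.08 0"

```text
t: 6.52
position: [0.535, 0.065, 0.1058]
tcp_rot: [2.553, -1.828, -0.001]
contact_force: [0.6, -0.7, -3.0]
gripper_width: 0.0524
gripper_force: 65.1
```

```bash
cat >> h.py <<'E'
O=np.array([.5284,.0868]); PSI=np.radians(18.85)
def hold(p): # world->holder
    q=np.asarray(p)[...,:2]-O; c,s=np.cos(PSI),np.sin(PSI)
    return np.stack([q[...,0]*c+q[...,1]*s,-q[...,0]*s+q[...,1]*c],-1)
def tilt(fn):
    im,d,i,P=shot('wrist',fn); s=manip.state(); p=s['position']; a=s['tcp_rot']
    ta=2*np.degrees(np.arctan2(a[1],a[0]))-90
    print('tcp hold mm',(hold(p)*1000).round(1),'z',round(p[2]*1000,1),'yaw err',round((ta-18.85+90)%180-90,2),'F',s['contact_force'].round(1),'w',round(s['gripper_width'],4), 't',s['t'])
    W=cloud(d,i,P); h=hold(W)-hold(p); X,Y=h[...,0],h[...,1]; Zr=W[...,2]-p[2]
    H,S,V=cv2.split(cv2.cvtColor(im,cv2.COLOR_RGB2HSV))
    m=(H>105)&(H<125)&(S>150)&(V>60)&(abs(X)<.055)&(Y<-.0)&(Y>-.08)&(abs(Zr)<.04)
    for _ in range(4):
        A=np.c_[X[m],Y[m],np.ones(m.sum())]; c=np.linalg.lstsq(A,Zr[m],rcond=None)[0]
        k=abs(Zr[m]-A@c)<.002; mm=m.copy(); mm[m]=k; m=mm
    print('slope x,y deg',np.degrees(np.arctan(c[:2])).round(2),'top z at centre mm',round(c[2]*1000,1),'-y edge',round(np.percentile(Y[m],.5)*1000,1),'X',(np.percentile(X[m&(Y<-.03)],[.5,99.5])*1000).round(1),m.sum())
    return im,W
E
python3 -c "
from h import *
im,W=tilt('w5')
B=np.concatenate([W,im],2); np.save('w5.npy',B)
Hh=hold(W); Z=W[...,2]
m=(Z>.05)&(Z<.0625)&(Hh[...,1]<-.045)&(Hh[...,1]>-.1)&(abs(Hh[...,0])<.07)
print('jaw x',np.percentile(Hh[...,0][m],[1,99]),'y',np.percentile(Hh[...,1][m],[1,99]),m.sum(), np.median(Z[m]))
"
```

```text
tcp hold mm [ -0.4 -22.9] z 106.4 yaw err -0.06 F [ 0.4  0.3 -1.6] w 0.0522 t 6.575
slope x,y deg [-0.13  0.03] top z at centre mm -17.8 -y edge -59.7 X [-43.8  44.5] 14015
jaw x [-0.04754897  0.04766417] y [-0.0826456  -0.08111601] 715 0.056501112737877834
```

View pics/w5.png

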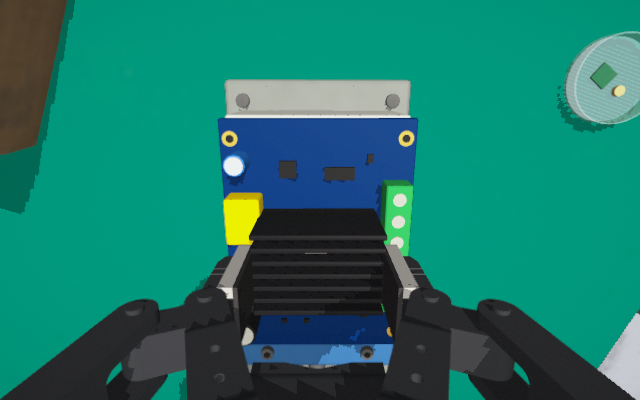

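The board hangs level above the holder. Its near edge (row 118) lies over the fixed jaw at row 115, in line with it.

Call:
jog_arm --pt "0 0 -0.04 0" --pt "0 0 -0.048 0" --pt "0 0 -0.053 0" --pt "0 0 -0.053 0"

```text
t: 7.08
position: [0.5356, 0.0656, 0.0804]
tcp_rot: [-2.554, 1.828, -0.001]
contact_force: [0.4, 0.4, -1.7]
gripper_width: 0.0522
gripper_force: 65.1
```

```bash
python3 -c "
from h import *
tilt('w6')"
```

```text
tcp hold mm [  0.1 -22.3] z 80.5 yaw err -0.0 F [-0.9  0.7 -2.1] w 0.0527 t 7.125
slope x,y deg [-0.02 -0.  ] top z at centre mm -17.4 -y edge -59.9 X [-43.5  45. ] 14031
```

Call:
jog_arm --pt "0 0 -0.004 0" --pt "0 0 -0.008 0" --pt "0 0 -0.01 0" --pt "0 0 -0.01 0"

```text
t: 7.62
position: [0.5356, 0.0663, 0.0776]
tcp_rot: [-2.555, 1.826, -0.002]
contact_force: [-5.1, 3.3, 13.9]
gripper_width: 0.0523
gripper_force: 67.0
```

```bash
python3 -c "
from h import *
tilt('w7')"
```

```text
tcp hold mm [  0.2 -21.7] z 77.6 yaw err 0.05 F [-6.1  3.5 12.1] w 0.0522 t 7.675
slope x,y deg [-0.01 -1.26] top z at centre mm -17.2 -y edge -60.7 X [-43.4  45. ] 14151
```

Call:
jog_arm --pt "0 0 -0.004 0" --pt "0 0 -0.008 0" --pt "0 0 -0.012 0" --pt "0 0 -0.012 0"

```text
t: 8.18
position: [0.5361, 0.0681, 0.0739]
tcp_rot: [-2.554, 1.823, -0.003]
contact_force: [-13.0, 10.3, 26.4]
gripper_width: 0.0526
gripper_force: 70.5
```

```bash
python3 -c "
from h import *
tilt('w8')"
```

```text
tcp hold mm [  1.2 -20.2] z 73.9 yaw err 0.12 F [-13.1   9.9  26.4] w 0.0524 t 8.225
slope x,y deg [-0.06 -5.58] top z at centre mm -16.5 -y edge -62.8 X [-43.7  44.7] 14856
```

Call:
jog_arm --pt "0 0 -0.004 0" --pt "0 0 -0.008 0" --pt "0 0 -0.008 0"

```text
t: 8.6
position: [0.5363, 0.0691, 0.0707]
tcp_rot: [-2.553, 1.821, -0.003]
contact_force: [-16.0, 14.7, 30.7]
gripper_width: 0.0519
gripper_force: 73.9
```

```bash
python3 -c "
from h import *
tilt('w9')"
```

```text
tcp hold mm [  1.8 -19.3] z 70.7 yaw err 0.13 F [-15.8  13.7  30.1] w 0.0525 t 8.65
slope x,y deg [-0.13 -9.29] top z at centre mm -15.7 -y edge -63.5 X [-43.8  44.5] 15443
```

Call:
jog_arm --pt "0 0 0.008 0" --pt "0 0 0.014 0" --pt "0 0 0.014 0" --pt "0 0 0.014 0"

```text
t: 9.15
position: [0.5355, 0.0659, 0.0721]
tcp_rot: [-2.555, 1.827, -0.0]
contact_force: [-3.8, 3.8, 4.8]
gripper_width: 0.052
gripper_force: 70.7
```

```bash
python3 -c "
from h import *
tilt('w10')"
```

```text
tcp hold mm [ -0.  -22.1] z 72.1 yaw err 0.01 F [-3.1  4.   4.6] w 0.0522 t 9.2
slope x,y deg [-0.41 -8.16] top z at centre mm -15.7 -y edge -63.4 X [-43.8  44.5] 15277
```

Call:
jog_arm --pt "-0.0045 0.013 0 0" --pt "-0.009 0.0265 -0.002 0" --pt "-0.0105 0.0305 -0.002 0" --pt "-0.0105 0.0305 -0.002 0"

```text
t: 9.7
position: [0.5302, 0.08, 0.0706]
tcp_rot: [2.554, -1.826, 0.001]
contact_force: [3.1, -6.1, 0.3]
gripper_width: 0.0524
gripper_force: 70.1
```

```bash
python3 -c "
from h import *
tilt('w11')"
```

```text
tcp hold mm [-0.5 -7.1] z 70.6 yaw err 0.02 F [ 3.3 -4.7 -0.6] w 0.0523 t 9.75
slope x,y deg [-0.5 -8.3] top z at centre mm -15.7 -y edge -63.3 X [-43.8  44.5] 15352
```

View pics/w11.png

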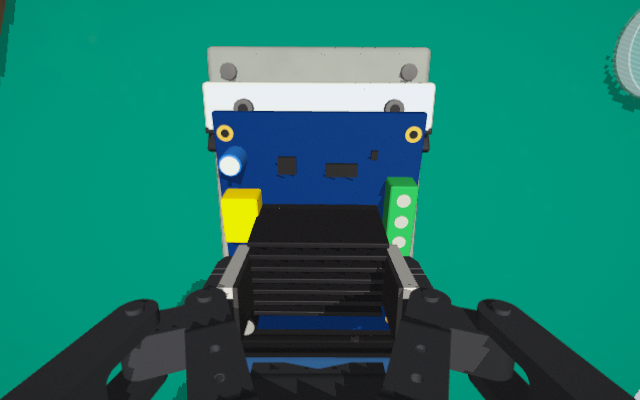

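The board's near edge (row 112) has slid past the fixed jaw's screws, and its far end is entering the sprung jaw at row 360.

Call:
jog_arm --pt "-0.003 0.01 0 0" --pt "-0.006 0.02 -0.001 0" --pt "-0.0105 0.0305 -0.001 0" --pt "-0.0105 0.0305 -0.001 0"

```text
t: 10.25
position: [0.5253, 0.0945, 0.0707]
tcp_rot: [2.554, -1.825, 0.003]
contact_force: [3.8, -8.9, 2.0]
gripper_width: 0.0523
gripper_force: 70.3
```

```bash
python3 -c "
from h import *
im,W=tilt('w12')
Hh=hold(W); Z=W[...,2]; H,S,V=cv2.split(cv2.cvtColor(im,cv2.COLOR_RGB2HSV))
m=(Z>.048)&(Z<.0625)&(Hh[...,1]<-.04)&(Hh[...,1]>-.1)&(abs(Hh[...,0])<.055)&(S<90)
print('lip y',np.percentile(Hh[...,1][m],[1,50,99,99.8]),np.median(Z[m]),m.sum())
b=(H>100)&(H<130)&(S>100)&(Z>.1*0+.045)&(Z<.08)&(Hh[...,1]<0)&(abs(Hh[...,0])<.055); print('board -y edge',np.percentile(Hh[...,1][b],[.2,1])); 
c=(H>95)&(H<130)&(S>100)&(Hh[...,1]>.03)&(abs(Hh[...,0])<.05); print('far blue',c.sum(),np.percentile(Hh[...,1][c],[1,50,99]),np.percentile(Z[c],[1,50,99]))
"
```

```text
tcp hold mm [-0.4  8.2] z 70.7 yaw err 0.03 F [  4.  -10.    2.1] w 0.0526 t 10.3
slope x,y deg [-0.47 -8.42] top z at centre mm -15.7 -y edge -63.4 X [-43.8  44.5] 15359
lip y [-0.08242198 -0.06948279 -0.0555387  -0.05347258] 0.05716958652905904 15819
board -y edge [-0.05549947 -0.0553949 ]
far blue 2827 [0.05095176 0.06109181 0.07931855] [0.04338287 0.04792675 0.05824436]
```

Call:
jog_arm --pt "-0.003 0.008 0 0" --pt "-0.0055 0.0155 0 0" --pt "-0.0055 0.0155 0 0"

```text
t: 10.68
position: [0.5228, 0.1018, 0.0708]
tcp_rot: [2.554, -1.825, 0.004]
contact_force: [4.8, -11.7, 1.4]
gripper_width: 0.0525
gripper_force: 70.4
```

```bash
python3 -c "
from h import *
im,W=tilt('w13')
Hh=hold(W); Z=W[...,2]; H,S,V=cv2.split(cv2.cvtColor(im,cv2.COLOR_RGB2HSV))
m=(Z>.048)&(Z<.0625)&(Hh[...,1]<-.04)&(Hh[...,1]>-.1)&(abs(Hh[...,0])<.055)&(S<90)
print('lip y',np.percentile(Hh[...,1][m],[1,50,99,99.8]),np.median(Z[m]),m.sum())
b=(H>100)&(H<130)&(S>100)&(Z>.1*0+.045)&(Z<.08)&(Hh[...,1]<0)&(abs(Hh[...,0])<.055); print('board -y edge',np.percentile(Hh[...,1][b],[.2,1])); 
cv2.imwrite('pics/c13.png',cv2.cvtColor(im[60:400,180:460],cv2.COLOR_RGB2BGR))
"
```

```text
tcp hold mm [-0.4 15.9] z 70.8 yaw err 0.03 F [  4.9 -11.7   2.4] w 0.0522 t 10.725
slope x,y deg [-0.49 -8.59] top z at centre mm -15.7 -y edge -63.5 X [-43.8  44.5] 15341
lip y [-0.08221186 -0.06783223 -0.05247135 -0.05206096] 0.0570586522786882 18201
board -y edge [-0.04783198 -0.04773603]
```

View pics/c13.png

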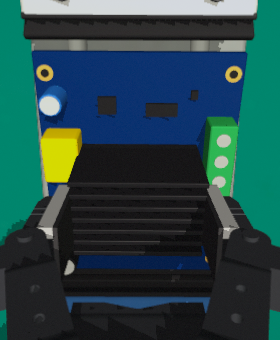

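The crop shows the board edge (crop row 50) in front of the fixed lip (row 38), with rods and a gap visible between them: about 4.5 mm of clearance. I'll swing it down level.

Call:
jog_arm --pt "0.0005 -0.0015 -0.005 0" --pt "0.001 -0.003 -0.01 0" --pt "0.0015 -0.005 -0.015 0" --pt "0.002 -0.006 -0.018 0" --pt "0.002 -0.006 -0.018 0"

```text
t: 11.35
position: [0.5237, 0.0987, 0.0617]
tcp_rot: [2.554, -1.825, 0.003]
contact_force: [4.8, -9.5, 3.2]
gripper_width: 0.0521
gripper_force: 70.4
```

```bash
cat >> h.py <<'E'
def chk(fn):
    im,W=tilt(fn)
    Hh=hold(W); Z=W[...,2]; H,S,V=cv2.split(cv2.cvtColor(im,cv2.COLOR_RGB2HSV))
    m=(Z>.053)&(Z<.0625)&(Hh[...,1]<-.04)&(Hh[...,1]>-.1)&(abs(Hh[...,0])<.055)&(S<90)
    print('lip y',np.percentile(Hh[...,1][m],[99,99.8]).round(4),m.sum())
    b=(H>100)&(H<130)&(S>100)&(Z>.03)&(Z<.08)&(Hh[...,1]<0)&(abs(Hh[...,0])<.055)
    e=np.percentile(Hh[...,1][b],.3); k=b&(Hh[...,1]<e+.003); print('board -y edge',e.round(4),'z there',np.median(Z[k]).round(4))
    return im,W
E
python3 -c "
from h import *
chk('w14')"
```

```text
tcp hold mm [-0.6 12.8] z 61.7 yaw err 0.06 F [  3.9 -10.6   2.9] w 0.0523 t 11.4
slope x,y deg [-0.49 -8.44] top z at centre mm -15.8 -y edge -63.5 X [-43.8  44.5] 15327
lip y [-0.0523 -0.0417] 20046
board -y edge -0.051 z there 0.055
```

The end was pressing on the jaw face just below the ledge, so the height estimate was about 1.2 mm too high. I'll raise it so the sprung groove snaps over the end.

Call:
jog_arm --pt "-0.001 0.003 0 0" --pt "-0.001 0.003 0.012 0" --pt "-0.001 0.003 0.02 0" --pt "-0.001 0.003 0.0245 0" --pt "-0.001 0.003 0.0245 0"

```text
t: 12.02
position: [0.5223, 0.1002, 0.0724]
tcp_rot: [2.551, -1.826, 0.001]
contact_force: [6.5, -8.8, -5.9]
gripper_width: 0.0523
gripper_force: 68.1
```

```bash
python3 -c "
from h import *
chk('w15')"
```

```text
tcp hold mm [-1.4 14.7] z 72.4 yaw err -0.04 F [ 5.9 -9.4 -6.4] w 0.0521 t 12.075
slope x,y deg [ -0.4  -17.48] top z at centre mm -17.6 -y edge -68.8 X [-43.4  44.6] 16604
lip y [-0.0546 -0.0546] 16299
board -y edge -0.0545 z there 0.0757
```

Call:
jog_arm --pt "0.006 -0.02 0 0" --pt "0.013 -0.038 0 0" --pt "0.013 -0.038 0.03 0" --pt "0.013 -0.038 0.064 0" --pt "0.013 -0.038 0.064 0"

```text
t: 12.7
position: [0.5299, 0.0845, 0.1073]
tcp_rot: [-2.553, 1.825, -0.003]
contact_force: [-0.4, 0.1, -1.9]
gripper_width: 0.0525
gripper_force: 68.4
```

```bash
python3 -c "
from h import *
chk('w16')"
```

```text
tcp hold mm [-0.2 -2.7] z 106.3 yaw err 0.02 F [-0.3 -0.1 -3. ] w 0.0521 t 12.75
slope x,y deg [ 1.000e-02 -1.581e+01] top z at centre mm -16.3 -y edge -68.4 X [-42.4  45.6] 16473
lip y [-0.0704 -0.0704] 4498
board -y edge -0.0705 z there 0.0617
```

Call:
jog_arm --pt "-0.0058 0.017 0 0" --pt "-0.0058 0.017 -0.022 0" --pt "-0.0058 0.017 -0.034 0" --pt "-0.0058 0.017 -0.041 0" --pt "-0.0058 0.017 -0.041 0"

```text
t: 13.38
position: [0.5267, 0.0904, 0.0868]
tcp_rot: [2.555, -1.824, 0.003]
contact_force: [-1.5, -7.3, 12.4]
gripper_width: 0.0524
gripper_force: 70.8
```

```bash
python3 -c "
from h import *
chk('w17')"
```

```text
tcp hold mm [-0.4  3.9] z 86.8 yaw err 0.1 F [-1.7 -7.4 12.8] w 0.0526 t 13.425
slope x,y deg [ -0.09 -10.49] top z at centre mm -16.2 -y edge -66.4 X [-43.2  45. ] 15897
lip y [-0.0625 -0.0624] 9692
board -y edge -0.0627 z there 0.0797
```

Call:
jog_arm --pt "0 0 -0.003 0" --pt "0 0 -0.006 0" --pt "0 0 -0.006 0" --pt "0 0 0.01 0" --pt "0 0 0.03 0"

```text
t: 14.05
position: [0.5254, 0.0918, 0.0994]
tcp_rot: [2.553, -1.827, -0.002]
contact_force: [0.8, 0.4, -2.7]
gripper_width: 0.0525
gripper_force: 69.7
```

```bash
python3 -c "
from h import *
chk('w18')"
```

```text
tcp hold mm [-0.1  5.7] z 101.1 yaw err 0.02 F [ 0.8  0.2 -1.1] w 0.0524 t 14.1
slope x,y deg [-0.17 -8.98] top z at centre mm -17.5 -y edge -65.6 X [-44.4  43.8] 15653
lip y [-0.0592 -0.0591] 9644
board -y edge -0.0592 z there 0.0541
```

Call:
jog_arm --pt "0.011 -0.0322 0 0" --pt "0.011 -0.0322 -0.03 0" --pt "0.011 -0.0322 -0.0506 0" --pt "0.011 -0.0322 -0.0506 0"

```text
t: 14.6
position: [0.5305, 0.0754, 0.073]
tcp_rot: [2.552, -1.826, -0.003]
contact_force: [-0.3, 0.1, -2.7]
gripper_width: 0.0524
gripper_force: 69.7
```

```bash
python3 -c "
from h import *
chk('w19')"
```

```text
tcp hold mm [ -1.  -11.4] z 73.8 yaw err 0.01 F [ 0.5  0.4 -1.9] w 0.0526 t 14.65
slope x,y deg [-0.28 -9.  ] top z at centre mm -16.7 -y edge -65.5 X [-44.   44.3] 15648
lip y [-0.0538 -0.0429] 3431
board -y edge -0.0773 z there 0.0671
```

Call:
jog_arm --pt "0 0 0.003 0" --pt "-0.002 0.008 0.003 0" --pt "-0.004 0.0156 0.003 0" --pt "-0.004 0.0156 0.003 0"

```text
t: 15.15
position: [0.5293, 0.0829, 0.076]
tcp_rot: [2.554, -1.826, 0.0]
contact_force: [3.5, -5.9, -6.5]
gripper_width: 0.052
gripper_force: 69.3
```

```bash
python3 -c "
from h import *
chk('w20')"
```

```text
tcp hold mm [-0.4 -4. ] z 76.0 yaw err 0.02 F [ 2.8 -4.8 -6. ] w 0.0523 t 15.2
slope x,y deg [-0.13 -9.97] top z at centre mm -15.9 -y edge -65.8 X [-43.2  45. ] 15813
lip y [-0.067 -0.055] 6768
board -y edge -0.0702 z there 0.0712
```

It is now touching the sloped lip inside the groove, so I'll lower it slightly and push on.

Call:
jog_arm --pt "0 0 -0.004 0" --pt "-0.002 0.006 -0.005 0" --pt "-0.005 0.015 -0.005 0" --pt "-0.005 0.015 -0.005 0"

```text
t: 15.7
position: [0.527, 0.0905, 0.074]
tcp_rot: [2.554, -1.827, 0.001]
contact_force: [1.2, -6.7, -3.1]
gripper_width: 0.0527
gripper_force: 69.7
```

```bash
python3 -c "
from h import *
chk('w21')"
```

```text
tcp hold mm [-0.2  3.9] z 74.0 yaw err 0.0 F [ 1.6 -6.3 -3.9] w 0.0521 t 15.75
slope x,y deg [-0.09 -9.73] top z at centre mm -15.9 -y edge -65.8 X [-43.2  45.1] 15775
lip y [-0.0623 -0.0554] 11428
board -y edge -0.0623 z there 0.0689
```

Call:
jog_arm --pt "-0.003 0.01 -0.001 0" --pt "-0.006 0.02 -0.002 0" --pt "-0.0104 0.0302 -0.002 0" --pt "-0.0104 0.0302 -0.002 0"

```text
t: 16.25
position: [0.5221, 0.1048, 0.0738]
tcp_rot: [2.554, -1.826, 0.003]
contact_force: [2.5, -10.5, -0.5]
gripper_width: 0.0522
gripper_force: 70.0
```

```bash
python3 -c "
from h import *
chk('w22')"
```

```text
tcp hold mm [-0.2 19. ] z 73.8 yaw err -0.0 F [ 3.  -9.9  0.4] w 0.0524 t 16.3
slope x,y deg [-0.09 -9.71] top z at centre mm -15.9 -y edge -65.8 X [-43.2  45. ] 15760
lip y [-0.0524 -0.0519] 17649
board -y edge -0.0472 z there 0.0687
```

Call:
jog_arm --pt "0.0005 -0.0015 -0.004 0" --pt "0.001 -0.003 -0.008 0" --pt "0.0017 -0.005 -0.012 0" --pt "0.0017 -0.005 -0.012 0"

```text
t: 16.8
position: [0.5235, 0.102, 0.07]
tcp_rot: [2.555, -1.826, 0.004]
contact_force: [-1.7, -10.8, 13.5]
gripper_width: 0.0524
gripper_force: 71.6
```

```bash
python3 -c "
from h import *
chk('w23')"
```

```text
tcp hold mm [ 0.2 16. ] z 70.0 yaw err 0.06 F [ -1.2 -11.7  13.8] w 0.0522 t 16.85
slope x,y deg [-0.09 -7.64] top z at centre mm -15.7 -y edge -65.0 X [-43.2  45. ] 15452
lip y [-0.0521 -0.0424] 18266
board -y edge -0.0494 z there 0.0627
```

Call:
jog_arm --pt "0 0 -0.004 0" --pt "0.0005 -0.001 -0.008 0" --pt "0.0006 -0.002 -0.012 0" --pt "0.0006 -0.002 -0.012 0"

```text
t: 17.35
position: [0.5241, 0.101, 0.0642]
tcp_rot: [2.556, -1.825, 0.005]
contact_force: [-0.8, -12.2, 15.1]
gripper_width: 0.0527
gripper_force: 72.9
```

```bash
python3 -c "
from h import *
chk('w24')"
```

```text
tcp hold mm [ 0.5 14.8] z 64.2 yaw err 0.1 F [ -0.7 -12.7  14.1] w 0.0524 t 17.4
slope x,y deg [-0.05 -2.2 ] top z at centre mm -15.0 -y edge -62.7 X [-43.2  45.1] 14824
lip y [-0.0525 -0.0522] 19485
board -y edge -0.0479 z there 0.0515
```

Call:
jog_arm --pt "0 0 -0.003 0" --pt "0.0005 -0.001 -0.006 0" --pt "0.0005 -0.001 -0.006 0"

```text
t: 17.77
position: [0.5243, 0.1004, 0.0614]
tcp_rot: [2.556, -1.825, 0.005]
contact_force: [-1.3, -11.5, 15.9]
gripper_width: 0.0523
gripper_force: 73.7
```

```bash
python3 -c "
from h import *
chk('w25')"
```

```text
tcp hold mm [ 0.6 14.2] z 61.5 yaw err 0.09 F [ -1.5 -12.2  16.7] w 0.0523 t 17.825
slope x,y deg [-0.02  0.38] top z at centre mm -14.7 -y edge -60.9 X [-43.3  45.1] 14446
lip y [-0.0524 -0.052 ] 20193
board -y edge -0.047 z there 0.0463
```

Call:
jog_arm --pt "0 0 0.005 0" --pt "0 0 0.009 0" --pt "0 0 0.009 0"

```text
t: 18.2
position: [0.5239, 0.1006, 0.0634]
tcp_rot: [2.553, -1.828, 0.003]
contact_force: [3.3, -10.0, -0.3]
gripper_width: 0.0522
gripper_force: 71.8
```

```bash
python3 -c "
from h import *
chk('w26')"
```

```text
tcp hold mm [ 0.2 14.5] z 63.4 yaw err -0.05 F [  2.9 -11.1   0.4] w 0.0522 t 18.25
slope x,y deg [-0.07 -1.36] top z at centre mm -14.7 -y edge -61.8 X [-43.5  44.9] 14725
lip y [-0.0525 -0.0521] 19711
board -y edge -0.0475 z there 0.0501
```

Call:
jog_arm --pt "0.0023 -0.0066 -0.002 0" --pt "0.0045 -0.0132 -0.003 0" --pt "0.0065 -0.019 -0.004 0" --pt "0.0065 -0.019 -0.004 0"

```text
t: 18.75
position: [0.5272, 0.0913, 0.0623]
tcp_rot: [2.554, -1.828, 0.003]
contact_force: [0.3, -8.8, 6.4]
gripper_width: 0.0525
gripper_force: 72.7
```

```bash
python3 -c "
from h import *
chk('w27')"
```

```text
tcp hold mm [0.3 4.7] z 62.3 yaw err -0.01 F [  1.1 -10.2   6.5] w 0.0523 t 18.8
slope x,y deg [-0.04 -0.45] top z at centre mm -14.8 -y edge -55.9 X [-43.4  45. ] 12083
lip y [-0.0531 -0.041 ] 18681
board -y edge -0.0527 z there 0.0482
```

Call:
jog_arm --pt "0.0015 -0.0045 0 0" --pt "0.003 -0.009 0 0" --pt "0.003 -0.009 0 0"

```text
t: 19.18
position: [0.5283, 0.0879, 0.0623]
tcp_rot: [-2.554, 1.828, -0.002]
contact_force: [-0.9, -4.9, 7.7]
gripper_width: 0.0523
gripper_force: 72.6
```

```bash
python3 -c "
from h import *
chk('w28')"
```

```text
tcp hold mm [0.3 1.1] z 62.3 yaw err -0.02 F [-1.5 -4.   7.6] w 0.0522 t 19.225
slope x,y deg [-0.04 -0.41] top z at centre mm -14.8 -y edge -52.2 X [-43.4  45. ] 10663
lip y [-0.0445 -0.0409] 18452
board -y edge -0.0525 z there 0.048
```

Call:
jog_arm --pt "0 0 0 0" --pt "0 0 0 0" --pt "0 0 0 0" --pt "0 0 0.06 0" --pt "0 0 0.12 0" --hand 0

```text
t: 19.85
position: [0.5279, 0.0884, 0.1206]
tcp_rot: [2.555, -1.827, -0.001]
contact_force: [0.8, -0.4, 0.5]
gripper_width: 0.0856
gripper_force: 0.0
```

Call:
jog_arm --pt "0 0 0.08 0" --pt "-0.04 0.12 0.22 0" --pt "-0.04 0.12 0.22 0" --pt "-0.04 0.12 0.22 0"

```text
t: 20.35
position: [0.5087, 0.1501, 0.2325]
tcp_rot: [-2.554, 1.821, -0.003]
contact_force: [-0.5, 0.4, -1.0]
gripper_width: 0.0855
gripper_force: 0.0
```

```bash
python3 - <<'E'
from h import *
im,W=chk('w29'); Hh=hold(W); Z=W[...,2]
cv2.imwrite('pics/c29.png',cv2.cvtColor(im[:, 120:520],cv2.COLOR_RGB2BGR))
H,S,V=cv2.split(cv2.cvtColor(im,cv2.COLOR_RGB2HSV))
red=((H<8)|(H>172))&(S>150)&(V>80)&(Hh[...,1]>.09)&(Hh[...,1]<.22)&(abs(Hh[...,0])<.1)
i,P=pose('wrist')
for a,b,zp in ((.088,.1,.093),(.065,.1,.079)):
    k=red&(Z>a)&(Z<b); v,u=np.nonzero(k); 
    if len(u): 
        p=plane(np.c_[u,v],i,P,zp); print('knob',zp,len(u),(hold(p).mean(0)*1000).round(1),(hold(p).min(0)*1000).round(1),(hold(p).max(0)*1000).round(1))
car=(H>98)&(H<115)&(S>100)&(Z>.053)&(Z<.061)&(Hh[...,1]>.04)&(Hh[...,1]<.1)&(abs(Hh[...,0])<.052)
print('carriage blue y',(np.percentile(Hh[...,1][car],[1,50,99])*1000).round(1),(np.percentile(Hh[...,0][car],[.5,99.5])*1000).round(1),car.sum())
b=(H>105)&(H<125)&(S>150)&(V>60)&(Z>.04)&(Z<.052)&(abs(Hh[...,1])<.06)
A=np.c_[Hh[b],np.ones(b.sum())]; c=np.linalg.lstsq(A,Z[b],rcond=None)[0]; print('board plane',np.degrees(c[:2]).round(2),c[2],b.sum(),(np.percentile(Hh[...,0][b],[.3,99.7])*1000).round(1))
s=(Z>.076)&(Z<.086)&(abs(Hh[...,1])<.03)&(abs(Hh[...,0])<.04); print('sink',(np.percentile(Hh[s],[1,99],axis=0)*1000).round(1),np.median(Z[s]))
E
```

```text
tcp hold mm [ 0.7 65.4] z 230.6 yaw err 0.08 F [ 0.1 -0.3 -0.1] w 0.0856 t 20.4Traceback (most recent call last):
  File "<stdin>", line 2, in <module>
  File "h.py", line 40, in chk
    im,W=tilt(fn)
         ~~~~^^^^
  File "h.py", line 37, in tilt
    print('slope x,y deg',np.degrees(np.arctan(c[:2])).round(2),'top z at centre mm',round(c[2]*1000,1),'-y edge',round(np.percentile(Y[m],.5)*1000,1),'X',(np.percentile(X[m&(Y<-.03)],[.5,99.5])*1000).round(1),m.sum())
                                                                                                                        ~~~~~~~~~~~~~^^^^^^^^^
    return _quantile_unchecked(
        a, q, axis, out, overwrite_input, method, keepdims, weights)
    return _ureduce(a,
                    func=_quantile_ureduce_func,
    ...<5 lines>...
                    overwrite_input=overwrite_input,
                    method=method)
    r = func(a, **kwargs)
    result = _quantile(arr,
                       quantiles=q,
    ...<2 lines>...
                       out=out,
                       weights=wgt)
    slices_having_nans = np.isnan(arr[-1, ...])
                                  ~~~^^^^^^^^^
IndexError: index -1 is out of bounds for axis 0 with size 0
```

Call:
jog_arm --pt "-0.058 0.17 0.06 0" --pt "-0.058 0.17 0.06 0" --pt "-0.058 0.17 0.06 0"

```text
t: 20.78
position: [0.4787, 0.234, 0.2593]
tcp_rot: [2.556, -1.824, -0.001]
contact_force: [0.3, -0.1, 0.6]
gripper_width: 0.0856
gripper_force: 0.0
```

```bash
cat > chk2.py <<'E'
from h import *
import sys
im,d,i,P=shot('wrist',sys.argv[1]); s=manip.state(); W=cloud(d,i,P); Hh=hold(W); Z=W[...,2]; print('tcp',(hold(s['position'])*1000).round(1),s['position'].round(4),s['t'])
H,S,V=cv2.split(cv2.cvtColor(im,cv2.COLOR_RGB2HSV))
red=((H<8)|(H>172))&(S>150)&(V>80)&(Hh[...,1]>.06)&(Hh[...,1]<.25)&(abs(Hh[...,0])<.1)
for a,b,zp in ((.088,.1,.093),(.045,.065,.058)):
    k=red&(Z>a)&(Z<b); v,u=np.nonzero(k)
    if len(u):
        p=hold(plane(np.c_[u,v],i,P,zp))*1000; print('red',zp,len(u),p.mean(0).round(1),p.min(0).round(1),p.max(0).round(1))
car=(H>98)&(H<115)&(S>100)&(Z>.054)&(Z<.061)&(Hh[...,1]>.04)&(Hh[...,1]<.12)&(abs(Hh[...,0])<.055)
pc=lambda a,q:(np.percentile(a,q)*1000).round(1)
print('carriage blue y',pc(Hh[...,1][car],[1,50,99]),pc(Hh[...,0][car],[.5,99.5]),car.sum())
f=(Z>.054)&(Z<.061)&(Hh[...,1]>-.1)&(Hh[...,1]<-.045)&(abs(Hh[...,0])<.055); print('fixed jaw x',pc(Hh[...,0][f],[.5,99.5]),'y',pc(Hh[...,1][f],[1,99]))
b=(H>105)&(H<125)&(S>150)&(V>60)&(Z>.035)&(Z<.053)&(abs(Hh[...,1])<.06)&(abs(Hh[...,0])<.06)
A=np.c_[Hh[b],np.ones(b.sum())]; c=np.linalg.lstsq(A,Z[b],rcond=None)[0]; print('board plane',np.degrees(c[:2]).round(2),c[2].round(4),b.sum(),'x',pc(Hh[...,0][b],[.3,99.7]),'y',pc(Hh[...,1][b],[.3,99.7]))
k=(Z>.076)&(Z<.086)&(abs(Hh[...,1])<.03)&(abs(Hh[...,0])<.04); print('sink x',pc(Hh[...,0][k],[1,99]),'y',pc(Hh[...,1][k],[1,99]),np.median(Z[k]).round(4))
E
python3 chk2.py w30
```

```text
tcp [1.000e-01 1.544e+02] [0.4786 0.233  0.2587] 20.825
red 0.093 301 [-56.3 141.4] [-65.  133.3] [-47.3 149.5]
red 0.058 689 [-33.9 134.1] [-66.  121.5] [ -8.2 149.8]
carriage blue y [51.2 73.8 86.3] [-48.6  49.2] 2888Traceback (most recent call last):
  File "chk2.py", line 13, in <module>
    f=(Z>.054)&(Z<.061)&(Hh[...,1]>-.1)&(Hh[...,1]<-.045)&(abs(Hh[...,0])<.055); print('fixed jaw x',pc(Hh[...,0][f],[.5,99.5]),'y',pc(Hh[...,1][f],[1,99]))
                                                                                                     ~~^^^^^^^^^^^^^^^^^^^^^^^^
  File "chk2.py", line 11, in <lambda>
    pc=lambda a,q:(np.percentile(a,q)*1000).round(1)
                   ~~~~~~~~~~~~~^^^^^
    return _quantile_unchecked(
        a, q, axis, out, overwrite_input, method, keepdims, weights)
    return _ureduce(a,
                    func=_quantile_ureduce_func,
    ...<5 lines>...
                    overwrite_input=overwrite_input,
                    method=method)
    r = func(a, **kwargs)
    result = _quantile(arr,
                       quantiles=q,
    ...<2 lines>...
                       out=out,
                       weights=wgt)
    slices_having_nans = np.isnan(arr[-1, ...])
                                  ~~~^^^^^^^^^
IndexError: index -1 is out of bounds for axis 0 with size 0
```

```bash
sed -i 's/^pc=.*/pc=lambda a,q:(np.percentile(a,q)*1000).round(1) if len(a) else None/' chk2.py; python3 chk2.py w31; python3 -c "
import cv2;im=cv2.imread('pics/w31.png');cv2.imwrite('pics/v31.png',im)"
```

```text
tcp [-1.000e-01  1.538e+02] [0.4786 0.2323 0.2586] 20.875
red 0.093 300 [-56.3 141.3] [-64.9 133.1] [-47.9 149.3]
red 0.058 691 [-34.1 134.2] [-65.8 121.3] [ -9.  149.7]
carriage blue y [51.1 73.7 86.2] [-48.6  49. ] 2897
fixed jaw x None y None
board plane [-0.07 -0.6 ] 0.0478 3027 x [-43.6  45. ] y [ 4.8 49.6]
sink x [-25.1  26.8] y [11.8 17.8] 0.081
```

View pics/v31.png

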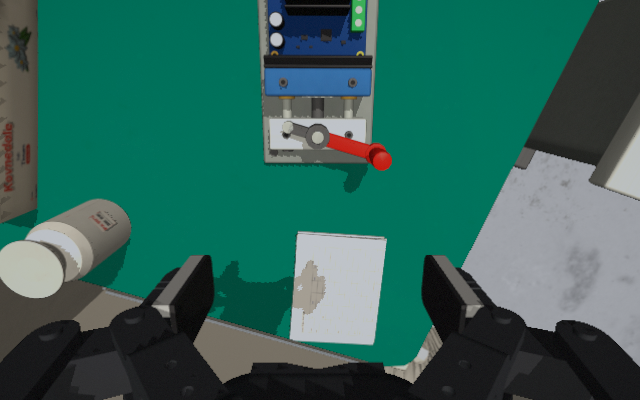

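The view shows the board clamped behind the blue jaw at row 80, the pivot at (317,137) and the red knob at (381,158). The lever is still open at about 15°. The next move takes the tool above the knob, with the fingers closing along its path.

Call:
jog_arm --pt "-0.0984 -0.06 0 0.105" --pt "-0.0984 -0.06 -0.05 0.105" --pt "-0.0984 -0.06 -0.1 0.105" --pt "-0.0984 -0.06 -0.15 0.105" --pt "-0.0984 -0.06 -0.18 0.105"

```text
t: 21.5
position: [0.4292, 0.2009, 0.168]
tcp_rot: [3.005, -0.903, -0.004]
contact_force: [-0.1, 0.0, 0.8]
gripper_width: 0.0853
gripper_force: 0.0
```

Call:
jog_arm --pt "0 0 0 0.103" --pt "0 0 0 0.103" --pt "0 0 0 0.103" --pt "0 0 0 0.103" --pt "0 0 0 0.103"

```text
t: 22.12
position: [0.4297, 0.2017, 0.1694]
tcp_rot: [3.139, 0.097, -0.003]
contact_force: [-0.4, 0.1, 1.1]
gripper_width: 0.085
gripper_force: 0.0
```

```bash
python3 - <<'E'
from h import *
z=cv2.imread('pics/w31.png')
i=manip.camera_info('wrist'); s=manip.state()
T=np.eye(4); 
# pose at w31: tcp known, yaw 198.85 deg
T[:3,:3]=R.from_rotvec([2.556,-1.824,-.001]).as_matrix(); T[:3,3]=[.4786,.2323,.2586]
P=T@np.array(i['hand_eye'])
for zz in (.058,.063,.068): print('pivot',zz,(hold(plane([[317,137]],i,P,zz))*1000).round(1))
print('knob',(hold(plane([[381,156]],i,P,.093))*1000).round(1))
a=s['tcp_rot']; print('tcp',(hold(s['position'])*1000).round(1),s['position'].round(4),'yaw',(2*np.degrees(np.arctan2(a[1],a[0]))-90-18.85)%180,s['joint_pos'].round(2))
E
```

```text
pivot 0.058 [[  0.3 123.8]]
pivot 0.063 [[  0.3 123.2]]
pivot 0.068 [[  0.3 122.6]]
knob [[-56.2 136.1]]
tcp [-56.2 140.6] [0.4297 0.2017 0.1694] yaw 74.7056335824262 [ 0.78  0.19 -0.44 -0.   -0.94  0.85]
```

Call:
jog_arm --pt "0 0 -0.1 0" --pt "0 0 -0.16 0" --pt "0 0 -0.206 0" --pt "0 0 -0.206 0"

```text
t: 22.62
position: [0.4288, 0.2014, 0.0655]
tcp_rot: [3.136, 0.098, -0.007]
contact_force: [0.7, 0.3, 0.3]
gripper_width: 0.0854
gripper_force: 0.0
```

Call:
jog_arm --pt "0 0 0 0" --pt "0 0 0 0" --pt "0 0 0 0" --pt "0 0 0 0" --pt "0 0 0 0" --hand 1

```text
t: 23.25
position: [0.43, 0.2034, 0.068]
tcp_rot: [-3.14, -0.102, -0.001]
contact_force: [-1.8, -0.6, 5.9]
gripper_width: 0.0159
gripper_force: 58.5
```

```bash
cat > arc.py <<'E'
from h import *
s=manip.state(); a=s['tcp_rot']; p=hold(s['position'])*1000
print('tcp',p.round(1),s['position'].round(4),'yaw',round((2*np.degrees(np.arctan2(a[1],a[0]))-90-18.85)%180,1),'w',s['gripper_width'],s['gripper_force'],'F',s['contact_force'].round(1),s['t'])
pv=np.array([0.,125.]); f0=np.degrees(np.arctan2(p[1]-pv[1],-(p[0]-pv[0]))); r=np.hypot(*(p-pv)); print('phi',f0.round(1),'r',r.round(1))
E
python3 arc.py
```

```text
tcp [-55.5 142.1] [0.43   0.2034 0.068 ] yaw 74.9 w 0.015874391751312004 58.536961416693885 F [-1.8 -0.6  5.9] 23.25
phi 17.1 r 58.0
```

```bash
cat >> arc.py <<'E'
import sys
for st in (7.5,):
    for k in range(1,11):
        if k==6: f0b=f0+37.5
        base=f0 if k<6 else f0+37.5
        kk=k if k<6 else k-5
        g=lambda f:pv+r*np.array([-np.cos(np.radians(f)),np.sin(np.radians(f))])
        dh=g(base+st*kk)-g(base); c,sn=np.cos(PSI),np.sin(PSI)
        print([round(x,4) for x in ((dh[0]*c-dh[1]*sn)/500,(dh[0]*sn+dh[1]*c)/500,0,-st*kk/360)])
E
python3 arc.py
```

```text
tcp [-55.5 142.1] [0.43   0.2034 0.068 ] yaw 74.9 w 0.015874391751312004 58.536961416693885 F [-1.8 -0.6  5.9] 23.25
phi 17.1 r 58.0
[np.float64(0.0005), np.float64(0.0152), 0, -0.0208]
[np.float64(0.0031), np.float64(0.0302), 0, -0.0417]
[np.float64(0.0075), np.float64(0.0447), 0, -0.0625]
[np.float64(0.0138), np.float64(0.0585), 0, -0.0833]
[np.float64(0.0219), np.float64(0.0714), 0, -0.1042]
[np.float64(0.0097), np.float64(0.0117), 0, -0.0208]
[np.float64(0.0208), np.float64(0.0221), 0, -0.0417]
[np.float64(0.0331), np.float64(0.0309), 0, -0.0625]
[np.float64(0.0466), np.float64(0.038), 0, -0.0833]
[np.float64(0.0608), np.float64(0.0433), 0, -0.1042]
```

Call:
jog_arm --pt "0.0005 0.0152 0 -0.0208" --pt "0.0031 0.0302 0 -0.0417" --pt "0.0075 0.0447 0 -0.0625" --pt "0.0138 0.0585 0 -0.0833" --pt "0.0219 0.0714 0 -0.1042"

```text
t: 23.88
position: [0.4409, 0.2392, 0.068]
tcp_rot: [3.004, -0.919, 0.0]
contact_force: [-0.7, -1.5, 4.9]
gripper_width: 0.0159
gripper_force: 58.5
```

```bash
python3 arc.py | head -2
```

```text
tcp [-33.6 172.5] [0.4409 0.2392 0.068 ] yaw 37.1 w 0.015894942471036913 58.53379862285692 F [-0.7 -1.5  4.9] 23.875
phi 54.7 r 58.2
```

Smooth, with low forces. Second half of the arc.

Call:
jog_arm --pt "0.0097 0.0117 0 -0.0208" --pt "0.0208 0.0221 0 -0.0417" --pt "0.0331 0.0309 0 -0.0625" --pt "0.0466 0.038 0 -0.0833" --pt "0.0608 0.0433 0 -0.1042"

```text
t: 24.5
position: [0.4714, 0.2608, 0.068]
tcp_rot: [-2.549, 1.836, -0.0]
contact_force: [-2.8, -1.6, 5.4]
gripper_width: 0.0159
gripper_force: 58.6
```

```bash
python3 arc.py | head -2
```

```text
tcp [  2.2 183.1] [0.4714 0.2608 0.068 ] yaw 179.6 w 0.015928373287260374 58.58275541201692 F [-2.8 -1.6  5.4] 24.5
phi 92.2 r 58.2
```

Call:
jog_arm --pt "0.002 0.0007 0 0" --pt "0.0045 0.0015 0 0" --pt "0.0045 0.0015 0 0"

```text
t: 24.88
position: [0.4723, 0.261, 0.0679]
tcp_rot: [2.55, -1.832, -0.002]
contact_force: [-5.4, 0.2, 8.8]
gripper_width: 0.0159
gripper_force: 59.1
```

```bash
python3 arc.py | head -2
```

```text
tcp [  3.2 183. ] [0.4723 0.261  0.0679] yaw 179.8 w 0.015935402650268923 59.14235675416421 F [-5.4  0.2  8.8] 24.875
phi 93.2 r 58.1
```

Call:
jog_arm --pt "-0.002 -0.0007 0 0" --pt "-0.002 -0.0007 0 0"

```text
t: 25.12
position: [0.472, 0.261, 0.068]
tcp_rot: [2.552, -1.832, -0.001]
contact_force: [-3.3, -0.7, 6.7]
gripper_width: 0.0157
gripper_force: 58.9
```

Call:
jog_arm --pt "0 0 0 0" --pt "0 0 0 0" --pt "0 0 0 0" --pt "0 0 0.1 0" --pt "0 0 0.2 0" --hand 0

```text
t: 25.75
position: [0.4723, 0.2607, 0.1678]
tcp_rot: [2.551, -1.83, -0.0]
contact_force: [1.8, 0.3, 0.4]
gripper_width: 0.0856
gripper_force: 0.0
```

Call:
jog_arm --pt "0 0 0.1 0" --pt "-0.01 0.03 0.26 0" --pt "-0.01 0.03 0.26 0" --pt "-0.01 0.03 0.26 0"

```text
t: 26.25
position: [0.4678, 0.2765, 0.2987]
tcp_rot: [-2.55, 1.828, -0.001]
contact_force: [0.3, -0.5, -0.5]
gripper_width: 0.0855
gripper_force: 0.0
```

```bash
python3 chk2.py w40
```

```text
tcp [  3.1 198.8] [0.4671 0.2759 0.2968] 26.3
red 0.093 240 [  3.5 184.5] [ -5.1 176. ] [ 11.8 192.9]
red 0.058 575 [  2.1 159.3] [ -7.1 135.9] [ 13.6 188.5]
carriage blue y [62.5 74.5 86.4] [-48.7  48.7] 2533
fixed jaw x None y None
board plane [-0.03  0.24] 0.0473 730 x [-43.3  44.7] y [41.  49.5]
sink x None y None nan
  return _methods._mean(a, axis=axis, dtype=dtype,
  ret = ret.dtype.type(ret / rcount)
```

Call:
jog_arm --pt "0.08 -0.25 0.02 0" --pt "0.08 -0.25 0.02 0" --pt "0.08 -0.25 0.02 0" --pt "0.08 -0.25 0.02 0"

```text
t: 26.8
position: [0.5071, 0.1502, 0.3056]
tcp_rot: [2.549, -1.831, -0.002]
contact_force: [0.3, 0.6, 0.2]
gripper_width: 0.0855
gripper_force: 0.0
```

```bash
python3 chk2.py w41; python3 - <<'E'
from h import *
# carriage far edge in the first wrist picture (carriage at 0), same measure
z=np.load('w1.npz'); i=manip.camera_info('wrist'); W=cloud(z['d'],i,z['P']); Hh=hold(W); Z=W[...,2]
H,S,V=cv2.split(cv2.cvtColor(z['im'],cv2.COLOR_RGB2HSV))
car=(H>98)&(H<115)&(S>100)&(Z>.054)&(Z<.061)&(Hh[...,1]>.04)&(Hh[...,1]<.12)
print('c0',np.percentile(Hh[...,1][car],[1,50,99]).round(4))
f=(Z>.054)&(Z<.061)&(Hh[...,1]>-.1)&(Hh[...,1]<-.045)&(abs(Hh[...,0])<.055); print(np.percentile(Hh[f],[.5,99.5],axis=0).round(4))
E
```

```text
tcp [ 0.5 67.6] [0.507  0.151  0.3058] 26.85
red 0.093 187 [  3.6 183.3] [ -4.2 174.9] [ 11.5 192.2]
red 0.058 465 [  2.5 161.7] [ -5.9 135.7] [ 13.5 189.8]
carriage blue y [62.6 74.  86.9] [-48.7  49.4] 1819
fixed jaw x [-49.1  49. ] y [-82.2 -52.9]
board plane [-0.04 -0.44] 0.0479 4231 x [-43.5  45.3] y [-52.   51.8]
sink x [-25.3  27.1] y [-18.1  17.6] 0.0818
c0 [0.0533 0.0651 0.0776]
[[-0.0497 -0.083 ]
 [ 0.0486 -0.0526]]
```

```bash
python3 - <<'E'
from h import *
im,d,i,P=shot('wrist','w42'); W=cloud(d,i,P); Hh=hold(W); Z=W[...,2]
H,S,V=cv2.split(cv2.cvtColor(im,cv2.COLOR_RGB2HSV))
def fit(m,n):
    A=np.c_[Hh[m],np.ones(m.sum())]
    c=np.linalg.lstsq(A,Z[m],rcond=None)[0]; k=abs(Z[m]-A@c)<.003; c=np.linalg.lstsq(A[k],Z[m][k],rcond=None)[0]; print(n,np.degrees(c[:2]).round(2),'z0',c[2].round(4),m.sum())
y=Hh[...,1]; x=Hh[...,0]
fit((abs(Z)<.006)&(abs(y)<.07)&(abs(x)<.2)&(abs(x)>.07),'table')
fit((abs(Z-.057)<.003)&(abs(x)<.048)&(((y>-.082)&(y<-.055))|((y>.056)&(y<.09))),'jaw tops')
b=(H>105)&(H<125)&(S>150)&(V>60)&(Z>.04)&(Z<.053)&(abs(y)<.056)&(abs(x)<.05)
fit(b,'board')
s=(abs(Z-.081)<.004)&(abs(y)<.02)&(abs(x)<.03); fit(s,'sink')
for lo,hi in((-.052,-.042),(-.042,-.03),(.03,.04),(.04,.05)):
    q=b&(y>lo)&(y<hi); print(lo,np.median(Z[q]).round(4),q.sum())
E
```

```text
table [-0.01  0.04] z0 0.0012 25754
jaw tops [-0.    0.01] z0 0.0571 4568
board [-0.09 -0.47] z0 0.0479 4220
sink [-0.18 -0.97] z0 0.0818 962
-0.052 0.0482 744
-0.042 0.0482 755
0.03 0.0476 516
0.04 0.0475 579
```

The jaw tops read flat in this view, but the board reads 0.47° off: the fixed-jaw end is about 1 mm high, probably held up by friction. I'll press that end down lightly with shut fingers.

Call:
jog_arm --pt "0.0663 -0.197 0 0" --pt "0.0663 -0.197 -0.15 0" --pt "0.0663 -0.197 -0.28 0" --pt "0.0663 -0.197 -0.41 0" --pt "0.0663 -0.197 -0.41 0" --hand 1

```text
t: 27.52
position: [0.5379, 0.0527, 0.0979]
tcp_rot: [2.549, -1.826, -0.007]
contact_force: [-0.1, 0.2, 0.9]
gripper_width: -0.0001
gripper_force: 0.0
```

```bash
python3 arc.py | head -1
```

```text
tcp [ -2.  -35.3] [0.5379 0.0527 0.0979] yaw 179.9 w -8.846317915048822e-05 0.0 F [-0.1  0.2  0.9] 27.525
```

Call:
jog_arm --pt "0.0036 -0.0012 -0.05 0" --pt "0.0036 -0.0012 -0.085 0" --pt "0.0036 -0.0012 -0.096 0" --pt "0.0036 -0.0012 -0.096 0"

```text
t: 28.02
position: [0.5424, 0.0526, 0.0541]
tcp_rot: [2.554, -1.829, -0.0]
contact_force: [-0.7, -0.7, 0.4]
gripper_width: -0.0001
gripper_force: 0.0
```

```bash
python3 arc.py | head -1
```

```text
tcp [  2.2 -36.9] [0.5424 0.0526 0.0541] yaw 179.9 w -7.021583968769044e-05 0.0 F [-0.7 -0.7  0.4] 28.025
```

Call:
jog_arm --pt "0 0 -0.01 0" --pt "0 0 -0.015 0" --pt "0 0 -0.018 0" --pt "0 0 -0.018 0"

```text
t: 28.52
position: [0.5425, 0.052, 0.0461]
tcp_rot: [-2.553, 1.83, -0.001]
contact_force: [-1.9, 0.2, 3.8]
gripper_width: -0.0001
gripper_force: 2.4
```

Call:
jog_arm --pt "0 0 -0.004 0" --pt "0 0 -0.006 0" --pt "0 0 -0.006 0"

```text
t: 28.9
position: [0.5426, 0.052, 0.046]
tcp_rot: [-2.554, 1.829, -0.002]
contact_force: [-8.3, 2.1, 22.3]
gripper_width: -0.0001
gripper_force: 11.4
```

Call:
jog_arm --pt "0 0 0.02 0" --pt "0 0 0.1 0" --pt "0 0 0.2 0" --pt "-0.06 0.18 0.4 0" --pt "-0.06 0.18 0.5 0"

```text
t: 29.52
position: [0.5191, 0.1195, 0.2445]
tcp_rot: [2.552, -1.831, -0.001]
contact_force: [0.9, 0.6, -0.6]
gripper_width: 0.0
gripper_force: 0.0
```

Call:
jog_arm --pt "-0.01 0.04 0.02 0" --pt "-0.01 0.04 0.02 0" --pt "-0.01 0.04 0.02 0" --hand 0

```text
t: 29.9
position: [0.5145, 0.1384, 0.2525]
tcp_rot: [2.551, -1.83, -0.002]
contact_force: [0.1, 0.7, 0.8]
gripper_width: 0.0543
gripper_force: 0.0
```

```bash
python3 chk2.py w43; python3 - <<'E'
from h import *
im,d,i,P=shot('wrist','w44'); W=cloud(d,i,P); Hh=hold(W); Z=W[...,2]; y=Hh[...,1];x=Hh[...,0]
H,S,V=cv2.split(cv2.cvtColor(im,cv2.COLOR_RGB2HSV))
b=(H>105)&(H<125)&(S>150)&(V>60)&(Z>.04)&(Z<.053)&(abs(y)<.056)&(abs(x)<.05)
for lo,hi in((-.052,-.042),(-.042,-.03),(.03,.04),(.04,.05)):
    q=b&(y>lo)&(y<hi); print(lo,np.median(Z[q]).round(4),q.sum())
E
```

```text
tcp [ 3.5 53.1] [0.5146 0.1382 0.2523] 29.95
red 0.093 237 [  3.5 182.6] [ -5.  173.2] [ 11.7 192.2]
red 0.058 586 [  2.6 162. ] [ -7.1 135. ] [ 13.4 189.2]
carriage blue y [61.5 72.8 85.5] [-48.5  49.2] 2272
fixed jaw x [-49.2  49. ] y [-82.2 -52.7]
board plane [ 0.01 -0.05] 0.0474 5411 x [-43.7  45.1] y [-52.7  51.8]
sink x [-25.7  26.9] y [-18.5  17.1] 0.0812
-0.052 0.0474 944
-0.042 0.0475 1022
0.03 0.0474 640
0.04 0.0474 731
```

```bash
python3 -c "
from cell import manip
print(manip.sign_off())"
```

```text
the job is handed in; nothing more can be done
None
```

The board is clamped heat sink up, level (0.05° off) and centred to about 1 mm, with the carriage at about 8 mm; the red lever is at its locked stop (about 93°) and the job is handed in at about 30 s of robot time.

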